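Lock the grinding cup onto the herb mill

TASK

Fit the steel grinding cup onto the white herb mill: stand its neck in the mill's collar, find the position where the two lugs drop into the notches, push it down against the spring seat and turn it clockwise (seen from above) as far as it goes, so that it stays locked down when let go. Leave the tin, the mortar and the lidded pot where they are.

Things in the scene. Friction and masses are not known exactly. Their poses are not given: they have to be found in the camera images.
- cup_grip (a point): Grinding cup, closed, steel, loose, 0.33-0.6 kg, 144 mm tall, standing on its neck. This point: centre of the black grip bar on top, 122 mm above the cup's underside. z up, x along the bar (a half turn is the same). Bar 64 long (x), 24 thick (y), 44 high, from 22 below this point (the cup's shoulder) to 22 above. Body 88 diameter, 34 to 100 above the underside.
- cup_foot (a point): Centre of the cup's underside. Neck 60 mm diameter with chamfered foot, up to 34 mm; on it two opposite lugs at +x and -x, in line with the grip bar: 14 mm wide, 10 to 17 mm above this point, reaching 41 mm from the axis.
- mill_mouth (a point): Herb mill, fixed white block 160 x 150 x 90 mm; on it a round steel collar, 108 mm diameter, 32 tall. This point: centre of the collar's mouth, level with its top, 122 above the counter; z up, x as the block (dial at -x). Mouth: 64 hole in an 8 thick lip, two opposite notches 19 wide out to 46 from the axis. Notch line: unmeasured, within 0.5 rad of x either way; look or feel.
- mill_seat (a point): Top of the sprung seat in the collar at rest, 18 mm below the mouth, moves down 10.5 mm with 8 rising to 16 N. Cup's grip above the mouth: 112 mm lugs on the lip; 104 in the notches, carried by the seat (cannot turn); push below 96.5 (stop 93.5) so that the lugs pass under the lip and turn; let go when turned, the seat lifts it to 97 against the lip.
- lock_ring (a joint): Ring under the lip, carried round by the pushed-down lugs. 0 (start): its gaps lie under the notches; grows as the cup turns clockwise seen from above; 1.05 rad: end stop, fully locked. Friction 0.12 N m; stays where left. 3 mm of play beside each lug: the cup turns about 0.1 rad before the ring follows.
- tin: Bystander: tin with a paper band, 62 mm diameter, 85 mm tall, loose; origin at the centre of its underside.
- mortar: Bystander: grey stone mortar with a leaning pestle, 112 mm diameter, 75 mm tall (pestle to 130 mm), loose; origin at the centre of its underside.
- pot: Bystander: white pot with a wooden lid, 72 mm diameter, 100 mm tall, loose; origin at the centre of its underside.

How it is judged (in metres and radians):
On the way, in this order (a step that is already met when the one before it is completed fails the run):
1. the cup's lugs have dropped into the collar's notches, the lock ring not yet turned (z of cup_grip in the frame of mill_mouth below 0.106 m and horizontal distance between cup_grip and mill_mouth below 0.008 m and value of joint lock_ring below 0.2 rad), for 0.1 s.
2. the cup is pushed down and turned to the end of the lock (z of cup_grip in the frame of mill_mouth below 0.0995 m and value of joint lock_ring above 0.88 rad), for 0.1 s.
At the end, for the whole second after the job is handed in: The cup stands upright (within 0.08 rad) in the collar, its grip centred within 8 mm, held down by the lip (grip point 90 to 99.5 mm above the mouth), and the lock ring is turned by more than 0.88 rad (end stop at 1.05 rad) (all of step 2 and z of cup_grip in the frame of mill_mouth above 0.09 m and horizontal distance between cup_grip and mill_mouth below 0.008 m and angle between cup_grip's own z axis and vertical below 0.08 rad); the robot touches nothing.
It fails at once if a bystander (tin, mortar or pot) is shifted by more than 30 mm (distance of any of tin, mortar, pot from where it was at the start of the episode above 0.03 m).
It also fails if it takes over 54 s, if anything falls off the work surface, if the arm or the gripper's body presses on something with over 40 N, if the wrist force passes 120 N, or if a joint passes its speed limit or range.

ROBOT

A 6-joint arm with a two-finger parallel gripper is mounted at the origin on the work surface. World frame = base frame: x ahead of the robot, y to its left, z up, the work surface at z = 0. Lengths are in mm, angles in rad, forces in N, time in s.
With the tool pointing down it reaches from about 400 to 925 mm from the base axis. Payload 12.5 kg.
Tool frame: the origin (TCP) lies midway between the tips of the shut fingers; the grasp point (between the pads) lies 19 mm behind it; z points along the fingers, y is the line along which they close (so a half turn about z gives the same grasp; the last joint's range is limited). The gripper opens to 95 mm and grips with 3 to 60 N. Pads are 20 mm wide; open, the fingers measure 119 mm over their backs; the gripper's body (75 mm by 180 mm) begins 59 mm behind the grasp point.
Start: joints at [1.011, 0.491, 1.559, -0, 1.092, -0.106], TCP at [273.977, 561.768, 214.661] pointing down, gripper open.
Joint ranges: [-3.1, 3.1], [-0.84, 2.19], [0.05, 2.79], [-1.13, 4.28], [0.06, 2.93], [-2.69, 2.69]. Speed limits (rad/s): [2.22, 2.22, 2.79, 3.14, 3.14, 3.14].

INTERFACE

Orientations are given as [roll, pitch, yaw] about the fixed x, y, z axes, in that order (R = Rz(yaw) Ry(pitch) Rx(roll)).
In Python, from cell import readout, eyes, env gives the robot as it stands.
- The arm moves only by the tool move_arm, never from a script. Its argument "plan" is a list of rows, each a list of 3 entries, a list of its own where there are three numbers: the turn, a rotation vector about the tool's x, y, z in degrees, then the shift along the tool's x, y, z in m, then the gripper command: -1 is shut, 1 is fully open, values between are in proportion. In form: [[[ax, ay, az], [x, y, z], jaw], ...]. A call has 1 to 5 rows; each row is the pose to reach, as a shift and turn from the pose commanded when the call began, along the tool's axes at that moment; what a row does not reach only later rows make up. A row lasts 1/8 s, in which the tool goes at most 62.5 mm and 10.7 degrees, less where a joint would pass 70% of its speed; a pose out of reach is approached as far as the arm can. A call with a gripper value outside its range is refused whole. The fingers move at their own pace and stop on an object; the grip force is fixed at half the most. Time passes only in rows, so rows that repeat a pose let the fingers close. It gives the time, the measured TCP pose, the force, the opening and the grip force at its end, in the units of the state.
- readout.state(): the state, without advancing time (a new reading comes with each control period).
- eyes.read_camera(name): name is "side" or "top"; returns a dict with "img" (420x560x3 uint8, red, green, blue), "K" (3x3 intrinsics, pixels), "extrinsics" (4x4, takes a point from camera to world coordinates). Camera axes: x right, y up, looking along -z (the intrinsics and any distortion apply to the point x, -y, -z); pixel columns grow to the right and rows downward; lengths in mm; the calibration is good to about 2 mm. A picture is of the moment at which its call begins. There is no depth.
- env.job_done(): hands the job in; it is judged then, once.
Trained networks look in a picture, given as the dict that the camera call returned (one of the last four; its "shot" number tells which), for a name from the list of things; names that differ only in an ending like _2 or _b are one class to them, and where a whole thing is asked for, a point or a joint stands for the part that bears it (a point fixed in the world has none). Each returns a list of dicts, best first, with "score" (0 to 1); they miss things now and then, are a little off and sometimes report something else, mostly with a low value. They report only what shows in the picture. A call takes as long as a camera call.
- eyes.cut_out(picture, name): "mask" (420x560 bool, what is visible of it) and "uv" ([column, row] in pixels, amid what is visible of it).
The state is a dict: "t": time; "joints": joint angles; "qvel": joint speeds; "tau": joint torques, N m; "eef_pos": TCP position; "tcp_rot": TCP orientation; "ft_force": force on the tool from outside, world axes, zero at the start; "moment": the same for the moment, N m; "opening": opening from 0.0 (shut) to 1.0 (fully open); "grip_force": force on a finger pad.
Only numpy, scipy, OpenCV 4.12 (cv2) and the standard library are available. Lean on these libraries where they do the work, as an engineer would, in place of code of your own. Each camera call takes 0.05 s, during which the arm holds its last target. There are 200 camera calls.

## Working session

There is one attempt and no reset: what is moved stays moved. The work goes in short steps, Python scripts to look and compute and a tool call to move; the robot and the scene stay as the last step left them, time stands still between calls to the robot, and variables do not carry over. Pictures are saved under pics/ and viewed, at most 10 in all, crops included, and the job is handed in when it is done.

Besides the shell and the picture viewer there is one more tool, called after "Call:" as name(argument=value, ...) on one line, values as JSON. move_arm: Moves the arm, as the interface text tells. Its arguments: {"type":"object","properties":{"plan":{"type":"array","items":{"type":"array"}}},"required":["plan"]}

```bash
mkdir -p pics; cat > h.py <<'E'
import numpy as np,cv2
from cell import readout,eyes,env
def proj(P,c):
    T=np.linalg.inv(c["extrinsics"]);p=(T[:3,:3]@np.atleast_2d(P).T).T+T[:3,3]
    p=p*[1,-1,-1];q=(c["K"]@p.T).T
    return q[:,:2]/q[:,2:]
def back(uv,c,z):
    d=np.linalg.inv(c["K"])@[uv[0],uv[1],1];d=d*[1,-1,-1]
    E=c["extrinsics"];d=E[:3,:3]@d;o=E[:3,3]
    return o+d*(z-o[2])/d[2]
def save(c,n,box=None,s=1):
    im=c["img"][:,:,::-1]
    if box: im=im[box[1]:box[3],box[0]:box[2]]
    cv2.imwrite("pics/"+n,cv2.resize(im,None,fx=s,fy=s,interpolation=cv2.INTER_CUBIC))
E
python3 - <<'E'
from h import *
np.set_printoptions(precision=3,suppress=True)
ims=[]
for n in("top","side"):
    c=eyes.read_camera(n);ims.append(c["img"]);print(n,c.keys(),c["K"],c["extrinsics"])
    for k in("cup_grip","mill_mouth","mill_seat","lock_ring","tin","mortar","pot"):
        try:
            for r in eyes.cut_out(c,k)[:2]:
                m=r["mask"];ys,xs=np.where(m);print(k,r["score"],r["uv"],xs.min(),xs.max(),ys.min(),ys.max(),m.sum(),back(r["uv"],c,100))
        except Exception as e: print(k,e)
    save(c,n+"0.png")
print(readout.state())
E
```

```text
top dict_keys(['img', 'K', 'extrinsics', 'shot']) [[500.402   0.    278.338]
 [  0.    500.402 210.361]
 [  0.      0.      1.   ]] [[ -0.01    0.989  -0.15  436.342]
 [ -1.     -0.011  -0.008   6.634]
 [ -0.01    0.15    0.989 903.431]
 [  0.      0.      0.      1.   ]]
cup_grip 0.58 [143.2, 216.6] 118 176 189 244 2653 [550.166 233.19  100.   ]
mill_mouth 0.58 [365.6, 226.9] 315 426 163 278 5594 [ 529.394 -127.035  100.   ]
mill_seat 0.9 [363.8, 228.2] 315 426 163 278 5873 [ 527.317 -124.062  100.   ]
tin 0.77 [305.2, 322.9] 285 322 303 342 1223 [378.831 -26.971 100.   ]
mortar 0.86 [367.8, 97.0] 339 403 69 133 3309 [ 748.69  -138.566  100.   ]
pot 0.63 [234.8, 101.5] 217 258 74 128 1828 [743.811  84.831 100.   ]
pot 0.32 [365.2, 226.6] 314 426 163 278 5913 [ 529.888 -126.408  100.   ]
side dict_keys(['img', 'K', 'extrinsics', 'shot']) [[397.398   0.    276.203]
 [  0.    397.398 207.9  ]
 [  0.      0.      1.   ]] [[ -0.919   0.248  -0.305 378.57 ]
 [ -0.393  -0.537   0.747 524.116]
 [  0.021   0.806   0.591 505.931]
 [  0.      0.      0.      1.   ]]
cup_grip 0.56 [229.8, 321.9
[... 234 characters left out ...]
79 368 161 235 4291 [520.49  -21.793 100.   ]
tin 0.67 [398.4, 253.1] 375 418 225 283 1969 [375.162  40.225 100.   ]
mortar 0.87 [236.9, 169.9] 209 259 145 195 1937 [708.828 -73.031 100.   ]
pot 0.65 [172.0, 231.8] 148 191 196 260 2316 [712.986 139.39  100.   ]
{'t': 0.8, 'joints': array([ 1.011,  0.491,  1.559,  0.   ,  1.092, -0.106]), 'qvel': array([ 0.   ,  0.   ,  0.   , -0.001, -0.001,  0.   ]), 'tau': array([ -0.001, -61.242, -25.842,   0.069,   0.044,   0.   ]), 'eef_pos': array([273.98 , 561.773, 214.679]), 'tcp_rot': array([3.141, 0.   , 2.688]), 'ft_force': array([ 0.316, -0.547, -0.465]), 'moment': array([-0.007,  0.019, -0.021]), 'grip_force': 0.0, 'opening': 0.9988940226323899}
```

```bash
python3 - <<'E'
import cv2
a=cv2.imread("pics/top0.png");b=cv2.imread("pics/side0.png")
t=cv2.resize(a[150:290,100:440],None,fx=2.3,fy=2.3,interpolation=cv2.INTER_CUBIC)
s=cv2.resize(b[150:380,180:420],None,fx=1.2,fy=1.2,interpolation=cv2.INTER_CUBIC)
import numpy as np
cv2.imwrite("pics/c1.png",np.vstack([t,np.pad(s,((0,0),(0,t.shape[1]-s.shape[1]),(0,0)))])[:600])
E
```

```text
(no output)
```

View pics/c1.png

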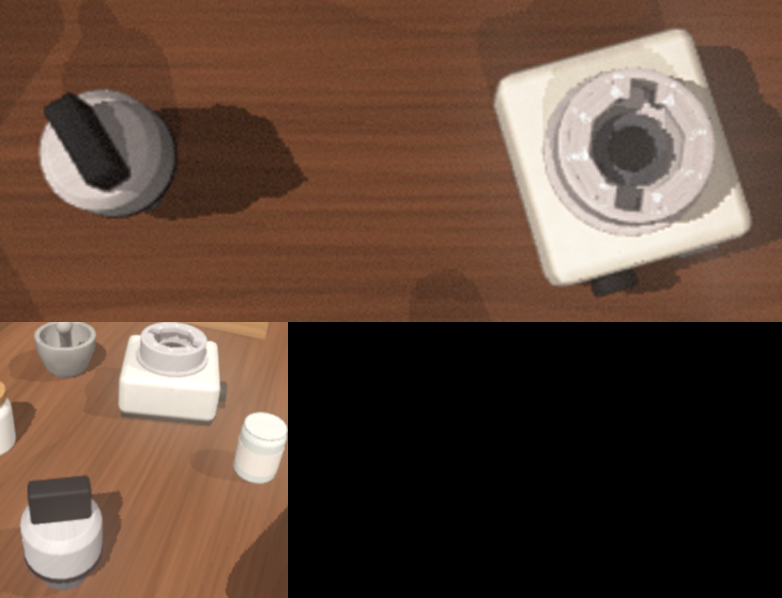

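```bash
cat >> h.py <<'E'
from scipy.optimize import minimize
def fitbar(cams,x0,zc=122.,useyaw=True):
    obs=[]
    for c in cams:
        g=c["img"].max(2); uv=proj([x0[0],x0[1],zc],c)[0].astype(int)
        r=cv2.cvtColor(c["img"],cv2.COLOR_RGB2HSV)
        m=((g<75)&(c["img"].max(2).astype(int)-c["img"].min(2)<25)).astype(np.uint8)
        w=np.zeros_like(m);cv2.circle(w,tuple(int(v) for v in uv),48,1,-1);m&=w
        m=cv2.morphologyEx(m,cv2.MORPH_OPEN,np.ones((3,3),np.uint8))
        n,l,s,_=cv2.connectedComponentsWithStats(m)
        m=(l==1+np.argmax(s[1:,4])).astype(np.uint8);obs.append(m)
    def cost(p):
        e=0;C,S=np.cos(p[2]),np.sin(p[2])
        P=[[p[0]+C*a-S*b,p[1]+S*a+C*b,zc+h] for a in(-32,32) for b in(-12,12) for h in(-22,22)]
        for c,m in zip(cams,obs):
            q=cv2.convexHull((proj(P,c)*64).astype(np.float32)).astype(np.int32)
            im=np.zeros_like(m);cv2.fillConvexPoly(im,q,1,lineType=8,shift=6)
            e+=1-(im&m).sum()/(im|m).sum()
        return e
    best=None
    for y in np.arange(0,np.pi,.26):
        for k in range(2):
            s=np.array([x0[0],x0[1],y]) if k==0 else r.x
            r=minimize(cost,s,method="Nelder-Mead",options=dict(initial_simplex=[s,s+[12,0,0],s+[0,12,0],s+[0,0,.2]],xatol=.05,fatol=1e-4))
        if best is None or r.fun<best.fun: best=r
    return best.x,best.fun,[int(m.sum()) for m in obs]
def rect(c,cx,cy,z,h=75,s=4):
    n=2*h*s; g=np.arange(n)/s-h
    X,Y=np.meshgrid(cx+g,cy+g)  # col->x,row->y
    q=proj(np.stack([X.ravel(),Y.ravel(),np.full(X.size,z)],1),c).astype(np.float32).reshape(n,n,2)
    return cv2.remap(c["img"],q[...,0],q[...,1],cv2.INTER_CUBIC)[:,:,::-1]
E
python3 - <<'E'
from h import *
ct=eyes.read_camera("top");cs=eyes.read_camera("side")
for cc in([ct],[cs],[ct,cs]):print(fitbar(cc,[552,238]))
b=back([100+630/2.3,150+152/2.3],ct,122);print(b)
A=[back([100+u/2.3,150+v/2.3],ct,122) for u,v in((645,92),(628,198))];print(A,np.arctan2(*(A[0]-A[1])[1::-1]))
cx,cy=520,-122
o=[]
for c in(ct,cs):
    r=rect(c,cx,cy,122,h=65,s=3).copy();o.append(r)
    for i in range(13): cv2.putText(r,"",(0,0),0,1,0)
o=np.hstack(o)
for k in range(2):
    for R in(54,32,46): cv2.circle(o,(195+390*k,195),R*3,(0,255,0) if R==54 else (255,128,0),1)
    cv2.line(o,(195+390*k-6,195),(195+390*k+6,195),(0,0,255),1)
cv2.imwrite("pics/r1.png",o)
E
```

```text
(array([555.56332249, 235.754818  ,   0.63373198]), np.float64(0.14163090128755362), [806])
(array([562.79688817, 232.99190376,   1.67183604]), np.float64(0.7322834645669292), [479])
(array([554.62903585, 234.43809493,   3.74151495]), np.float64(0.9139710281441317), [806, 479])
[ 543.82252834 -137.04619578  122.        ]
[array([ 585.46364081, -148.96643896,  122.        ]), array([ 512.26181876, -134.48088591,  122.        ])] -0.19536121927064778
```

View pics/r1.png

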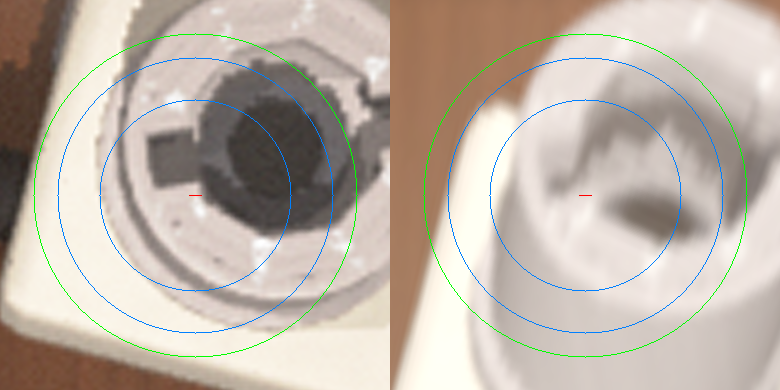

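```bash
python3 - <<'E'
from h import *
ct=eyes.read_camera("top");cs=eyes.read_camera("side")
b=cs["img"];uv=proj([555,235,122],cs)[0].astype(int);print(uv,b[uv[1],uv[0]],b[uv[1]-25:uv[1]+25:5,uv[0]].tolist())
cx,cy=545,-138
o=[rect(c,cx,cy,122,h=65,s=3).copy() for c in(ct,cs)]
for r in o:
    for R in(54,32,46): cv2.circle(r,(195,195),R*3,(0,255,0) if R==54 else (255,128,0),1)
    for s in(9.5,-9.5):
        C,S=np.cos(-.195),np.sin(-.195)
        p=[(int(195+3*(C*a-S*s)),int(195+3*(S*a+C*s))) for a in(-46,46)];cv2.line(r,*p,(0,0,255),1)
cv2.imwrite("pics/r2.png",np.hstack(o))
E
```

```text
[230 296] [73 64 61] [[156, 107, 76], [157, 108, 77], [76, 66, 62], [76, 68, 67], [83, 75, 72], [73, 64, 61], [74, 66, 63], [75, 67, 63], [76, 69, 64], [164, 154, 150]]
```

View pics/r2.png

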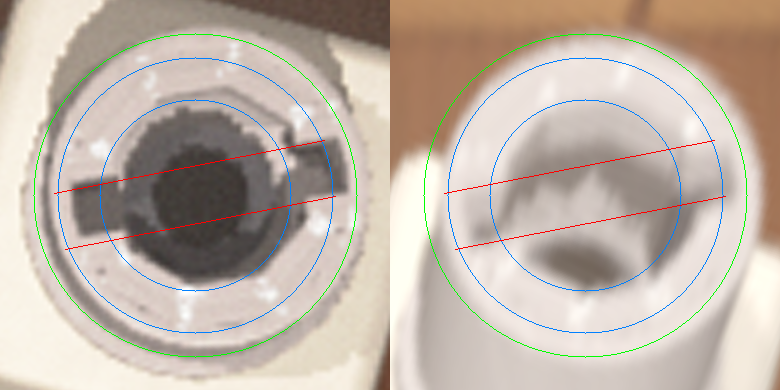

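```bash
sed -i 's/g<75/g<100/' h.py; python3 - <<'E'
from h import *
ct=eyes.read_camera("top");cs=eyes.read_camera("side")
for cc in([ct],[cs],[ct,cs]):print(fitbar(cc,[555,235]))
# photometric model: lip bright vs notch/hole dark, fit x,y,phi per camera at z=122
def model(c,p):
    g=np.arange(-50,50.1,1);X,Y=np.meshgrid(g,g);C,S=np.cos(p[2]),np.sin(p[2])
    q=proj(np.stack([(p[0]+C*X-S*Y).ravel(),(p[1]+S*X+C*Y).ravel(),np.full(X.size,122)],1),c).astype(np.float32).reshape(*X.shape,2)
    I=cv2.remap(c["img"].mean(2).astype(np.float32),q[...,0],q[...,1],1)
    R=np.hypot(X,Y);d=(R<32)|((abs(Y)<9.5)&(R<46));v=R<50
    return I,d,v
def cost(p,cams):
    e=0
    for c in cams:
        I,d,v=model(c,p);a=I[v];a=(a-a.mean())/a.std();b=d[v]*1.;b=(b-b.mean())/b.std();e+=(a*b).mean()
    return e
for cams in([ct],[cs],[ct,cs]):
    s=np.array([549,-140,-.17]);r=minimize(cost,s,args=(cams,),method="Nelder-Mead",options=dict(initial_simplex=[s,s+[5,0,0],s+[0,5,0],s+[0,0,.15]]));print(r.x,r.fun)
cx,cy,ph=r.x
o=[rect(c,cx,cy,122,h=65,s=3).copy() for c in(ct,cs)]
for r in o:
    for R in(54,32,46): cv2.circle(r,(195,195),R*3,(0,255,0) if R==54 else (255,128,0),1)
    for s in(9.5,-9.5):
        C,S=np.cos(ph),np.sin(ph)
        p=[(int(195+3*(C*a-S*s)),int(195+3*(S*a+C*s))) for a in(-46,46)];cv2.line(r,*p,(0,0,255),1)
cv2.imwrite("pics/r3.png",np.hstack(o))
E
```

```text
(array([555.96843579, 234.1567721 ,   0.5666275 ]), np.float64(0.1615678776290631), [962])
(array([5.56532587e+02, 2.34196253e+02, 5.54374381e-01]), np.float64(0.16492395437262353), [1757])
(array([555.96680796, 234.06840656,   3.70823682]), np.float64(0.32970779206117107), [962, 1757])
[ 5.50026926e+02 -1.40374842e+02 -1.67538119e-01] -0.8819224980387345
[ 5.50192883e+02 -1.36448878e+02 -1.58191012e-01] -0.8278086353415087
[ 5.50395818e+02 -1.38440486e+02 -1.65137981e-01] -1.6661411322960218
```

View pics/r3.png

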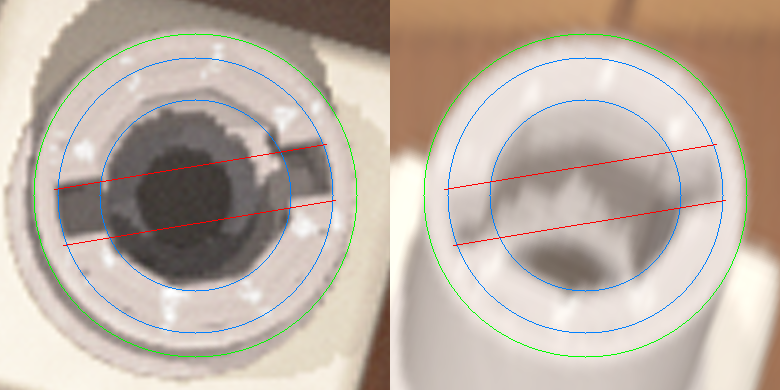

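```bash
cat >> h.py <<'E'
from scipy.spatial.transform import Rotation as Ro
def rel(pos,yaw):
    s=readout.state();R=Ro.from_euler("xyz",s["tcp_rot"]);G=Ro.from_euler("xyz",[np.pi,0,yaw])
    print("t",round(s["t"],2),"turn",(R.inv()*G).as_rotvec(degrees=True).round(1),"shift",(R.inv().apply(np.array(pos)-s["eef_pos"])/1000).round(4),"|",s["eef_pos"].round(1),s["tcp_rot"].round(3),s["ft_force"].round(1),s["moment"].round(2),round(s["opening"],3),round(s["grip_force"],1),s["joints"].round(2))
E
python3 -c "
from h import *;rel([556,234.2,190],3.70)"
```

```text
t 1.1 turn [  0.   0. -58.] shift [-0.3971 -0.1708  0.0246] | [274.  561.8 214.6] [ 3.142 -0.     2.688] [ 0.1  0.4 -0.8] [ 0.04 -0.04  0.01] 0.998 0.0 [ 1.01  0.49  1.56  0.    1.09 -0.11]
```

Call:
move_arm(plan=[[[0, 0, -58], [-0.397, -0.171, 0.015], 1], [[0, 0, -58], [-0.397, -0.171, 0.015], 1], [[0, 0, -58], [-0.397, -0.171, 0.015], 1], [[0, 0, -58], [-0.397, -0.171, 0.015], 1], [[0, 0, -58], [-0.397, -0.171, 0.015], 1]])

```text
t: 1.72
eef_pos: [466.6, 338.5, 204.6]
tcp_rot: [3.141, 0.0, -2.71]
ft_force: [0.6, 0.9, 0.3]
opening: 1.0
grip_force: 0.0
```

```bash
python3 -c "
from h import *;rel([556,234.2,190],3.70)"
```

```text
t 1.73 turn [ 0.   0.  -7.3] shift [-0.0376 -0.1321  0.0146] | [466.6 338.5 204.6] [ 3.141  0.    -2.71 ] [0.6 0.9 0.3] [ 0.13 -0.03 -0.02] 1.0 0.0 [ 0.51  0.43  1.69  0.    1.02 -1.49]
```

Call:
move_arm(plan=[[[0, 0, -6], [-0.035, -0.12, 0.013], 1], [[0, 0, -6], [-0.035, -0.12, 0.013], 1], [[0, 0, -6], [-0.035, -0.12, 0.013], 1], [[0, 0, -6], [-0.035, -0.12, 0.013], 1]])

```text
t: 2.22
eef_pos: [546.7, 245.2, 191.4]
tcp_rot: [3.141, -0.0, -2.612]
ft_force: [-1.0, 0.8, 0.3]
opening: 1.001
grip_force: 0.0
```

```bash
python3 -c "
from h import *;rel([556,234.2,104],3.70)"
```

```text
t 2.23 turn [ 0.  -0.  -1.7] shift [-0.0025 -0.0142  0.0874] | [546.7 245.2 191.4] [ 3.141 -0.    -2.612] [-1.   0.8  0.3] [ 0.13  0.08 -0.03] 1.001 0.0 [ 0.31  0.48  1.65  0.    1.01 -1.79]
```

Call:
move_arm(plan=[[[0, 0, -1.7], [-0.0025, -0.0142, 0], 1], [[0, 0, -1.7], [-0.0025, -0.0142, 0.02], 1], [[0, 0, -1.7], [-0.0025, -0.0142, 0.055], 1], [[0, 0, -1.7], [-0.0025, -0.0142, 0.087], 1], [[0, 0, -1.7], [-0.0025, -0.0142, 0.087], 1]])

```text
t: 2.85
eef_pos: [554.6, 235.3, 103.1]
tcp_rot: [3.14, -0.003, -2.58]
ft_force: [0.6, 0.4, 0.5]
opening: 0.999
grip_force: 0.0
```

```bash
python3 -c "
from h import *;rel([556,234.2,104],3.70)"
```

```text
t 2.85 turn [ 0.1 -0.2  0.2] shift [-0.0007 -0.0017 -0.0009] | [554.6 235.3 103.1] [ 3.14e+00 -3.00e-03 -2.58e+00] [0.6 0.4 0.5] [ 0.09  0.05 -0.01] 0.999 0.0 [ 0.29  0.59  1.72  0.    0.83 -1.84]
```

Good. Close.

Call:
move_arm(plan=[[[0, 0, 0], [-0.0005, -0.001, 0], -1], [[0, 0, 0], [-0.0005, -0.001, 0], -1], [[0, 0, 0], [-0.0005, -0.001, 0], -1], [[0, 0, 0], [-0.0005, -0.001, 0], -1], [[0, 0, 0], [-0.0005, -0.001, 0], -1]])

```text
t: 3.48
eef_pos: [557.3, 233.5, 104.6]
tcp_rot: [-3.142, 0.0, -2.582]
ft_force: [0.6, -0.0, 0.3]
opening: 0.532
grip_force: 0.0
```

Call:
move_arm(plan=[[[0, 0, 0], [0, 0, 0], -1], [[0, 0, 0], [0, 0, 0], -1], [[0, 0, 0], [0, 0, -0.01], -1], [[0, 0, 0], [0, 0, -0.06], -1], [[0, 0, 0], [0, 0, -0.12], -1]])

```text
t: 4.1
eef_pos: [556.5, 233.3, 225.0]
tcp_rot: [3.141, -0.003, -2.582]
ft_force: [0.7, 0.2, -5.8]
opening: 0.254
grip_force: 30.0
```

```bash
python3 - <<'E'
from h import *
rel([550.2,-139,270],np.pi-.165)
E
```

```text
t 4.1 turn [-0.  -0.2 41.5] shift [ 0.2031 -0.3121 -0.0446] | [556.5 233.3 225. ] [ 3.141e+00 -3.000e-03 -2.582e+00] [ 0.7  0.2 -5.8] [ 0.13 -0.12 -0.04] 0.254 30.0 [ 0.29  0.45  1.6   0.    1.09 -1.84]
```

Call:
move_arm(plan=[[[0, 0, 8], [0.03, -0.045, -0.04], -1], [[0, 0, 18], [0.064, -0.098, -0.043], -1], [[0, 0, 28], [0.098, -0.15, -0.043], -1], [[0, 0, 36], [0.132, -0.203, -0.043], -1], [[0, 0, 41.5], [0.166, -0.255, -0.043], -1]])

```text
t: 4.72
eef_pos: [551.4, -68.3, 267.7]
tcp_rot: [3.141, -0.0, 2.973]
ft_force: [0.7, -0.1, -4.9]
opening: 0.248
grip_force: 30.0
```

```bash
python3 - <<'E'
from h import *
rel([550.2,-139,270],np.pi-.165)
E
```

```text
t 4.72 turn [ 0.  -0.  -0.2] shift [-0.0107 -0.0699 -0.0023] | [551.4 -68.3 267.7] [ 3.141 -0.     2.973] [ 0.7 -0.1 -4.9] [-0.01 -0.12 -0.02] 0.248 30.0 [-0.24  0.34  1.66  0.    1.14 -1.64]
```

Call:
move_arm(plan=[[[0, 0, 0], [-0.005, -0.035, -0.002], -1], [[0, 0, 0], [-0.01, -0.066, -0.002], -1], [[0, 0, 0], [-0.01, -0.066, -0.002], -1], [[0, 0, 0], [-0.01, -0.066, -0.002], -1]])

```text
t: 5.22
eef_pos: [550.8, -132.7, 269.4]
tcp_rot: [3.141, -0.001, 2.977]
ft_force: [-0.0, -0.5, -5.7]
opening: 0.251
grip_force: 30.0
```

```bash
python3 - <<'E'
from h import *
rel([550.2,-139,230],np.pi-.165)
ct=eyes.read_camera("top");cs=eyes.read_camera("side")
p=readout.state()["eef_pos"]
print(fitbar([cs],[p[0],p[1]],zc=p[2]+17.4))
a=ct["img"][120:300,270:470,::-1];b=cs["img"][90:270,230:430,::-1]
cv2.imwrite("pics/p1.png",cv2.resize(np.hstack([a,b]),None,fx=2,fy=2,interpolation=2))
E
```

```text
t 5.22 turn [ 0. -0.  0.] shift [-0.0004 -0.0063  0.0394] | [ 550.8 -132.7  269.4] [ 3.141e+00 -1.000e-03  2.977e+00] [-0.  -0.5 -5.7] [ 0.07 -0.01 -0.05] 0.251 30.0 [-0.35  0.36  1.63  0.    1.16 -1.76]
(array([ 535.47361376, -142.55056188,    1.82139148]), np.float64(0.5007874015748032), [341])
```

View pics/p1.png

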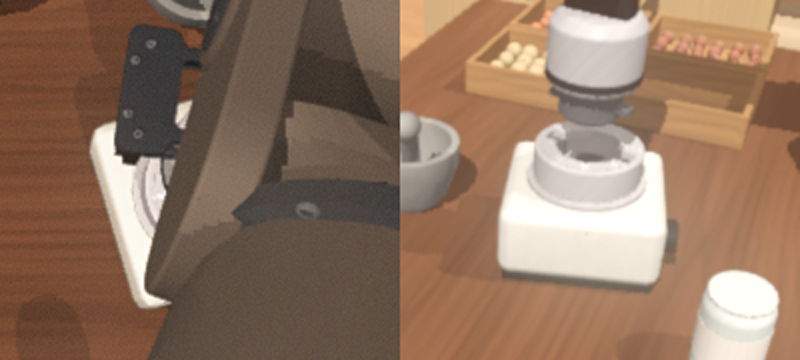

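Call:
move_arm(plan=[[[0, 0, 0], [-0.0004, -0.0055, 0.01], -1], [[0, 0, 0], [-0.0004, -0.0055, 0.025], -1], [[0, 0, 0], [-0.0004, -0.0055, 0.037], -1], [[0, 0, 0], [-0.0004, -0.0055, 0.037], -1]])

```text
t: 5.82
eef_pos: [550.2, -138.4, 231.1]
tcp_rot: [3.141, -0.002, 2.977]
ft_force: [0.4, 0.3, -5.0]
opening: 0.245
grip_force: 30.0
```

```bash
python3 - <<'E'
from h import *
rel([550.2,-139,220],np.pi-.165)
cs=eyes.read_camera("side");cv2.imwrite("pics/p2.png",cv2.resize(cs["img"][110:260,240:400,::-1],None,fx=4,fy=4,interpolation=2))
E
```

```text
t 5.83 turn [ 0.  -0.1  0. ] shift [-0.0001 -0.0006  0.0111] | [ 550.2 -138.4  231.1] [ 3.141e+00 -2.000e-03  2.977e+00] [ 0.4  0.3 -5. ] [0.03 0.02 0.01] 0.245 30.0 [-0.36  0.39  1.68  0.    1.07 -1.77]
```

View pics/p2.png

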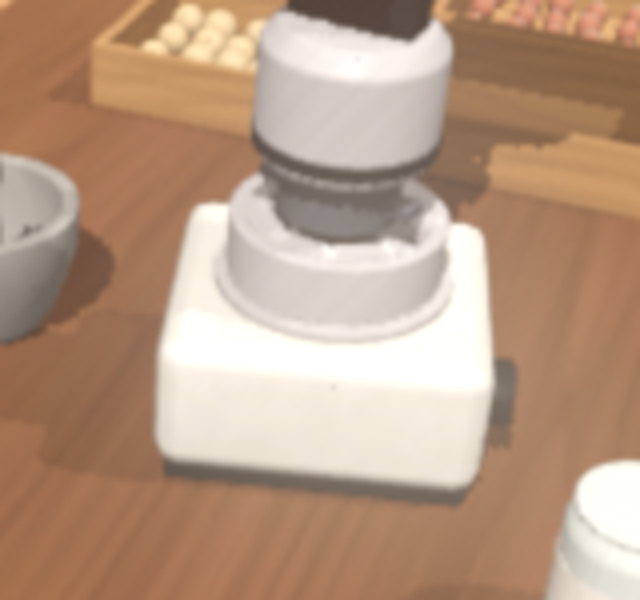

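Call:
move_arm(plan=[[[0, 0, 0], [0, -0.0006, 0.004], -1], [[0, 0, 0], [0, -0.0006, 0.007], -1], [[0, 0, 0], [0, -0.0006, 0.0095], -1], [[0, 0, 0], [0, -0.0006, 0.0095], -1]])

```text
t: 6.38
eef_pos: [550.5, -139.2, 222.8]
tcp_rot: [3.141, -0.0, 2.977]
ft_force: [-0.6, 0.2, -5.9]
opening: 0.252
grip_force: 30.0
```

```bash
python3 - <<'E'
from h import *
rel([550.2,-139,214],np.pi-.165)
E
```

```text
t 6.38 turn [ 0. -0.  0.] shift [0.0003 0.0001 0.0088] | [ 550.5 -139.2  222.8] [ 3.141 -0.     2.977] [-0.6  0.2 -5.9] [0.02 0.02 0.  ] 0.252 30.0 [-0.36  0.4   1.69  0.    1.05 -1.77]
```

Call:
move_arm(plan=[[[0, 0, 0], [0, 0, 0.003], -1], [[0, 0, 0], [0, 0, 0.005], -1], [[0, 0, 0], [0, 0, 0.008], -1], [[0, 0, 0], [0, 0, 0.008], -1]])

```text
t: 6.88
eef_pos: [550.4, -139.2, 214.7]
tcp_rot: [3.141, -0.0, 2.977]
ft_force: [-0.0, 0.0, -4.9]
opening: 0.251
grip_force: 30.0
```

```bash
python3 - <<'E'
from h import *
rel([550.2,-139,208],np.pi-.165)
E
```

```text
t 6.88 turn [ 0. -0.  0.] shift [0.0003 0.0001 0.0067] | [ 550.4 -139.2  214.7] [ 3.141 -0.     2.977] [-0.   0.  -4.9] [0.06 0.02 0.02] 0.251 30.0 [-0.36  0.41  1.7   0.    1.03 -1.77]
```

Call:
move_arm(plan=[[[0, 0, 0], [0, 0, 0.003], -1], [[0, 0, 0], [0, 0, 0.005], -1], [[0, 0, 0], [0, 0, 0.007], -1], [[0, 0, 0], [0, 0, 0.007], -1]])

```text
t: 7.38
eef_pos: [550.8, -139.3, 208.6]
tcp_rot: [-3.141, 0.001, 2.977]
ft_force: [-1.4, 0.3, 6.4]
opening: 0.253
grip_force: 30.0
```

```bash
python3 - <<'E'
from h import *
rel([550.2,-139,197.5],np.pi-.165)
E
```

```text
t 7.38 turn [-0.   0.1  0. ] shift [0.0007 0.0002 0.0111] | [ 550.8 -139.3  208.6] [-3.141e+00  1.000e-03  2.977e+00] [-1.4  0.3  6.4] [ 0.3   0.62 -0.01] 0.253 30.0 [-0.36  0.42  1.71  0.    1.02 -1.77]
```

Call:
move_arm(plan=[[[0, 0, 0], [0, 0, 0.003], -1], [[0, 0, 0], [0, 0, 0.006], -1], [[0, 0, 0], [0, 0, 0.009], -1], [[0, 0, 0], [0, 0, 0.009], -1]])

```text
t: 7.88
eef_pos: [552.4, -139.6, 202.2]
tcp_rot: [-3.141, 0.007, 2.977]
ft_force: [-1.0, 3.7, 23.7]
opening: 0.253
grip_force: 30.0
```

```bash
python3 - <<'E'
from h import *
rel([550.2,-139,199],np.pi-.165)
E
```

```text
t 7.88 turn [-0.   0.4  0. ] shift [0.0023 0.0002 0.0032] | [ 552.4 -139.6  202.2] [-3.141  0.007  2.977] [-1.   3.7 23.7] [ 0.67  0.32 -0.01] 0.253 30.0 [-0.36  0.42  1.72  0.    0.99 -1.77]
```

Call:
move_arm(plan=[[[0, 0, 0], [0.001, 0, 0], -1], [[0, -0.3, 0], [0.002, 0.0, 0.001], -1], [[0, -0.3, 0], [0.002, 0, 0.001], -1]])

```text
t: 8.25
eef_pos: [551.3, -139.4, 202.2]
tcp_rot: [-3.141, 0.015, 2.977]
ft_force: [1.4, 3.1, 29.4]
opening: 0.25
grip_force: 30.0
```

```bash
python3 - <<'E'
from h import *
rel([550.2,-139,199],np.pi-.165)
cs=eyes.read_camera("side");cv2.imwrite("pics/p3.png",cv2.resize(cs["img"][90:240,260:400,::-1],None,fx=4,fy=4,interpolation=2))
E
```

```text
t 8.25 turn [-0.1  0.9  0. ] shift [0.0012 0.0002 0.0032] | [ 551.3 -139.4  202.2] [-3.141  0.015  2.977] [ 1.4  3.1 29.4] [ 0.88 -0.17  0.08] 0.25 30.0 [-0.36  0.42  1.72  0.    0.98 -1.77]
```

View pics/p3.png

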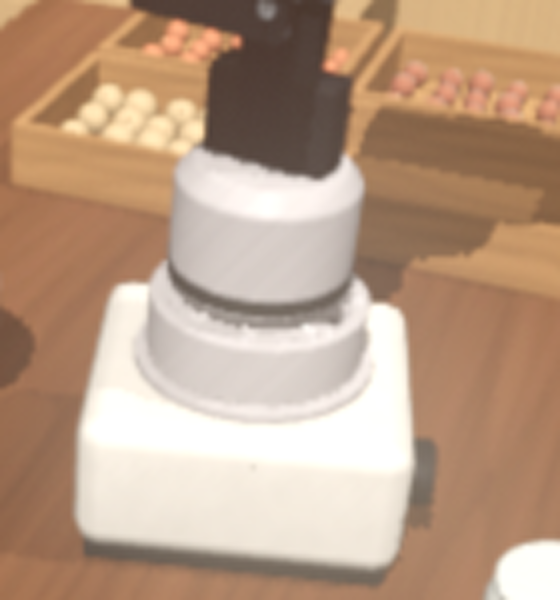

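Call:
move_arm(plan=[[[0, 0.7, 0], [0.0006, 0, -0.001], -1], [[0, 0.7, 3], [0.0006, 0.0, -0.001], -1], [[0, 0.7, 6], [0.0006, 0, -0.001], -1], [[0, 0.7, 8], [0.0006, 0, -0.001], -1]])

```text
t: 8.8
eef_pos: [550.4, -139.7, 202.1]
tcp_rot: [-3.141, 0.002, 2.837]
ft_force: [1.5, -1.8, 20.5]
opening: 0.251
grip_force: 30.0
```

```bash
python3 - <<'E'
from h import *
rel([550.2,-139,199],np.pi-.165)
E
```

```text
t 8.8 turn [-0.   0.1 -8. ] shift [0.0005 0.0006 0.0031] | [ 550.4 -139.7  202.1] [-3.141e+00  2.000e-03  2.837e+00] [ 1.5 -1.8 20.5] [-0.26 -0.46  0.29] 0.251 30.0 [-0.36  0.42  1.72 -0.    1.   -1.63]
```

Call:
move_arm(plan=[[[0, 0, 5], [0, 0, 0], -1], [[0, 0, 10], [0, 0, 0], -1], [[0, 0, 15], [0, 0, 0], -1], [[0, 0, 20], [0, 0, 0], -1], [[0, 0, 25], [0, 0, 0], -1]])

```text
t: 9.43
eef_pos: [550.5, -139.7, 202.1]
tcp_rot: [3.141, 0.002, 2.399]
ft_force: [2.9, -1.5, 19.4]
opening: 0.252
grip_force: 30.0
```

```bash
python3 - <<'E'
from h import *
rel([550.2,-139,202],np.pi-.165-1.17)
cs=eyes.read_camera("side");p=readout.state()
print(fitbar([cs],[550,-139],zc=216))
E
```

```text
t 9.43 turn [ 0.   0.1 33.9] shift [0.0007 0.0003 0.0001] | [ 550.5 -139.7  202.1] [3.141e+00 2.000e-03 2.399e+00] [ 2.9 -1.5 19.4] [-0.1  -0.46  0.33] 0.252 30.0 [-0.36  0.42  1.72 -0.    1.   -1.19]
(array([ 546.43685113, -149.18780767,    1.65297403]), np.float64(0.2872628726287263), [598])
```

Turning with low torque. Continue to the stop.

Call:
move_arm(plan=[[[0, 0, 5], [0, 0, 0], -1], [[0, 0, 10], [0, 0, 0], -1], [[0, 0, 15], [0, 0, 0], -1], [[0, 0, 20], [0, 0, 0], -1], [[0, 0, 25], [0, 0, 0], -1]])

```text
t: 10.1
eef_pos: [550.5, -139.6, 202.1]
tcp_rot: [3.14, 0.002, 1.962]
ft_force: [2.9, -0.0, 19.2]
opening: 0.252
grip_force: 30.0
```

Call:
move_arm(plan=[[[0, 0, 3], [0, 0, 0], -1], [[0, 0, 6], [0, 0, 0], -1], [[0, 0, 8], [0, 0, 0], -1], [[0, 0, 8], [0, 0, 0], -1]])

```text
t: 10.6
eef_pos: [550.5, -139.6, 202.1]
tcp_rot: [3.14, 0.002, 1.826]
ft_force: [2.9, -0.0, 19.9]
opening: 0.252
grip_force: 30.2
```

```bash
python3 - <<'E'
from h import *
rel([550.2,-139,202],np.pi-.165-1.17)
E
```

```text
t 10.6 turn [0.1 0.1 1.1] shift [ 0.0006 -0.0002  0.0001] | [ 550.5 -139.6  202.1] [3.140e+00 2.000e-03 1.826e+00] [ 2.9 -0.  19.9] [ 0.08 -0.61  0.75] 0.252 30.2 [-0.36  0.42  1.72 -0.    1.   -0.62]
```

Call:
move_arm(plan=[[[0, 0, 2], [0, 0, 0], -1], [[0, 0, 4], [0, 0, 0], -1], [[0, 0, 4], [0, 0, 0], -1]])

```text
t: 10.98
eef_pos: [550.3, -139.1, 202.1]
tcp_rot: [3.141, 0.001, 1.757]
ft_force: [2.8, 2.6, 22.3]
opening: 0.259
grip_force: 31.3
```

```bash
python3 - <<'E'
from h import *
rel([550.2,-139,202],np.pi-.165-1.17)
E
```

```text
t 10.97 turn [ 0.1  0.  -2.9] shift [ 0.0001 -0.0001  0.0001] | [ 550.3 -139.1  202.1] [3.141e+00 1.000e-03 1.757e+00] [ 2.8  2.6 22.3] [ 0.64 -0.36  0.94] 0.259 31.3 [-0.36  0.42  1.72 -0.    1.   -0.55]
```

Call:
move_arm(plan=[[[0, 0, -3], [0, 0, 0], -1], [[0, 0, -3], [0, 0, -0.002], -1], [[0, 0, -3], [0, 0, -0.004], -1], [[0, 0, -3], [0, 0, -0.004], -1]])

```text
t: 11.48
eef_pos: [550.2, -139.3, 204.8]
tcp_rot: [3.141, -0.0, 1.808]
ft_force: [4.0, 1.2, 8.7]
opening: 0.257
grip_force: 29.5
```

```bash
python3 - <<'E'
from h import *
rel([550.2,-139,202],np.pi-.165-1.17)
E
```

```text
t 11.47 turn [ 0.  -0.   0.1] shift [0.0003 0.0001 0.0028] | [ 550.2 -139.3  204.8] [ 3.141 -0.     1.808] [4.  1.2 8.7] [ 0.22 -1.16  0.15] 0.257 29.5 [-0.36  0.42  1.71  0.    1.01 -0.6 ]
```

Call:
move_arm(plan=[[[0, 0, 0], [0, 0, 0], 1], [[0, 0, 0], [0, 0, 0], 1], [[0, 0, 0], [0, 0, 0], 1], [[0, 0, 0], [0, 0, 0], 1], [[0, 0, 0], [0, 0, 0], 1]])

```text
t: 12.1
eef_pos: [548.0, -138.8, 202.9]
tcp_rot: [-3.135, -0.004, 1.808]
ft_force: [-0.7, 0.0, -0.5]
opening: 0.725
grip_force: 0.0
```

```bash
python3 - <<'E'
from h import *
rel([550.2,-139,202],np.pi-.165-1.17)
E
```

```text
t 12.1 turn [-0.4 -0.2  0.1] shift [-0.0007  0.0021  0.0009] | [ 548.  -138.8  202.9] [-3.135 -0.004  1.808] [-0.7  0.  -0.5] [-0.09  0.05 -0.03] 0.725 0.0 [-0.36  0.42  1.72 -0.    1.01 -0.6 ]
```

Call:
move_arm(plan=[[[0, 0, 0], [0, 0, 0], 1], [[0, 0, 0], [0, 0, 0], 1], [[0, 0, 0], [0, 0, -0.03], 1], [[0, 0, 0], [0, 0, -0.08], 1], [[0, 0, 0], [0, 0, -0.13], 1]])

```text
t: 12.72
eef_pos: [548.7, -139.0, 334.4]
tcp_rot: [-3.135, -0.004, 1.808]
ft_force: [0.1, -0.5, -0.4]
opening: 1.001
grip_force: 0.0
```

Call:
move_arm(plan=[[[0, 0, 0], [0.06, 0, 0], 1], [[0, 0, 0], [0.12, 0, 0], 1], [[0, 0, 0], [0.18, 0, 0], 1], [[0, 0, 0], [0.24, 0, 0], 1], [[0, 0, 0], [0.3, 0, 0], 1]])

```text
t: 13.35
eef_pos: [477.7, 154.3, 334.2]
tcp_rot: [-3.136, -0.004, 1.808]
ft_force: [0.7, 0.4, 1.3]
opening: 1.004
grip_force: 0.0
```

```bash
python3 - <<'E'
from h import *
rel([550.2,-139,202],np.pi-.165-1.17)
ct=eyes.read_camera("top");cs=eyes.read_camera("side")
for z in(219,224,229):print(z,[fitbar([c],[550,-139],zc=z)[:2] for c in(ct,cs)])
a=ct["img"][120:300,270:470,::-1];b=cs["img"][90:270,230:430,::-1]
cv2.imwrite("pics/p4.png",cv2.resize(np.hstack([a,b]),None,fx=2,fy=2,interpolation=2))
E
```

```text
t 13.35 turn [-0.3 -0.2  0.1] shift [-0.3026  0.0024  0.1312] | [477.7 154.3 334.2] [-3.136 -0.004  1.808] [0.7 0.4 1.3] [-0.05 -0.02  0.04] 1.004 0.0 [ 0.18  0.21  1.67  0.    1.27 -0.06]Traceback (most recent call last):
  File "<stdin>", line 4, in <module>
  File "h.py", line 25, in fitbar
    m=(l==1+np.argmax(s[1:,4])).astype(np.uint8);obs.append(m)
            ~~~~~~~~~^^^^^^^^^
    return _wrapfunc(a, 'argmax', axis=axis, out=out, **kwds)
    return bound(*args, **kwds)
ValueError: attempt to get argmax of an empty sequence
```

Call:
move_arm(plan=[[[0, 0, 0], [0.06, 0, 0], 1], [[0, 0, 0], [0.12, 0, 0], 1], [[0, 0, 0], [0.18, 0, 0], 1], [[0, 0, 0], [0.24, 0, 0], 1], [[0, 0, 0], [0.24, 0, 0], 1]])

```text
t: 14.08
eef_pos: [421.1, 388.4, 334.3]
tcp_rot: [-3.135, -0.004, 1.812]
ft_force: [-0.1, -1.1, -0.0]
opening: 0.999
grip_force: 0.0
```

```bash
python3 - <<'E'
from h import *
ct=eyes.read_camera("top");cs=eyes.read_camera("side")
a=ct["img"][120:300,270:470,::-1];b=cs["img"][90:270,230:430,::-1]
cv2.imwrite("pics/p4.png",cv2.resize(np.hstack([a,b]),None,fx=2,fy=2,interpolation=2))
for z in(214,219,224):
  for c in(ct,cs):
    try:print(z,fitbar([c],[550,-139],zc=z))
    except Exception as e:print(e)
E
```

```text
214 (array([ 550.62001938, -142.62346515,   -1.25799422]), np.float64(0.10968921389396713), [975])
214 (array([505.40870539, -99.01646768,   3.02720965]), np.float64(0.7968329374505146), [6314])
219 (array([ 549.64257383, -141.75020248,    1.89214785]), np.float64(0.125673249551167), [975])
219 (array([ 5.10183512e+02, -8.19585751e+01,  4.51204672e-01]), np.float64(0.7934076137418755), [6457])
224 (array([ 548.40212562, -139.70134704,    1.88489343]), np.float64(0.13563829787234039), [975])
224 (array([ 5.05946980e+02, -7.55138520e+01,  4.53207689e-01]), np.float64(0.7936984246061516), [6660])
```

View pics/p4.png

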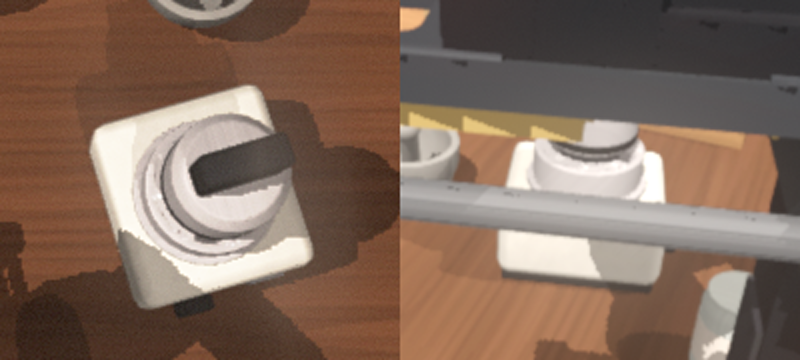

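Call:
move_arm(plan=[[[0, 0, 0], [0.05, -0.025, 0.025], 1], [[0, 0, 0], [0.1, -0.05, 0.05], 1], [[0, 0, 0], [0.15, -0.075, 0.08], 1], [[0, 0, 0], [0.2, -0.1, 0.11], 1], [[0, 0, 0], [0.2, -0.1, 0.11], 1]])

```text
t: 14.8
eef_pos: [275.9, 557.1, 223.9]
tcp_rot: [-3.133, -0.001, 1.809]
ft_force: [0.8, 0.6, -0.1]
opening: 1.005
grip_force: 0.0
```

```bash
python3 - <<'E'
from h import *
ct=eyes.read_camera("top");cs=eyes.read_camera("side")
for z in(215,217,219,221,223,226):
  for cc in([ct],[cs],[ct,cs]):
    try:x=fitbar(cc,[550,-139],zc=z);print(z,x[0].round(2),round(x[1],3),x[2])
    except Exception as e:print(e)
cv2.imwrite("pics/p5.png",cv2.resize(cs["img"][90:240,260:400,::-1],None,fx=4,fy=4,interpolation=2))
E
```

```text
215 [ 549.99 -142.49   -1.26] 0.096 [995]
attempt to get argmax of an empty sequence
attempt to get argmax of an empty sequence
217 [ 549.71 -142.12    1.9 ] 0.103 [995]
attempt to get argmax of an empty sequence
attempt to get argmax of an empty sequence
219 [ 549.97 -143.11    1.9 ] 0.109 [995]
attempt to get argmax of an empty sequence
attempt to get argmax of an empty sequence
221 [ 549.32 -141.47    1.89] 0.114 [995]
attempt to get argmax of an empty sequence
attempt to get argmax of an empty sequence
223 [ 548.54 -139.76    1.89] 0.116 [995]
attempt to get argmax of an empty sequence
attempt to get argmax of an empty sequence
226 [ 548.11 -139.3     1.88] 0.119 [995]
attempt to get argmax of an empty sequence
attempt to get argmax of an empty sequence
```

View pics/p5.png

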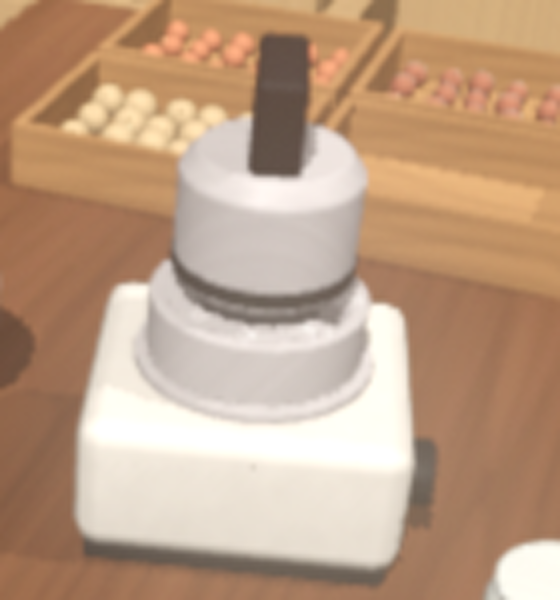

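The cup stands upright and low in the collar, with its grip bar turned across and the arm clear of it. I'm handing the job in.

```bash
python3 -c "
from cell import env
print(env.job_done())"
```

```text
the job is handed in; nothing more can be done
None
```

The cup is in the mill's collar, pushed down and turned clockwise about 1.1 rad until the torque rose sharply at the end stop. After release it stayed upright and down, so I handed the job in; no verdict came back, and the lock is judged from torque and camera images, not a direct ring reading.

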